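Serve a macaron with the tongs

ROBOT

A 7-joint arm with a two-finger parallel gripper is mounted at the origin on a cart in front of the work surface, level with it; the furniture and walls round the work are solid. World frame = base frame: x ahead of the robot, y to its left, z up, the work surface at z = 0. Lengths are in m, angles in degrees, forces in N, time in s.
With the tool pointing down it reaches from about 0.425 to 0.95 m from the base axis. Payload 4.7 kg.
Tool frame: the origin (TCP) lies at the centre of the arm's flange, where the gripper is bolted on; the fingertips stand 173 mm ahead of it and the grasp point (between the pads) lies 155 mm ahead of it (ctrl.pinch_z is the distance from the TCP to the grasp point, in m); z points along the fingers, y is the direction in which the jaws open and shut (so a half turn about z gives the same grasp; the last joint's range is limited). The gripper opens to 85 mm and grips with 20 to 120 N. Pads are 22 mm wide; open, the fingers measure 114 mm over their backs; the gripper's body (76 mm by 85 mm) begins 54 mm behind the grasp point. The pads swing forward as they close: fully open they stand 13 mm farther back than shut.
Start: joints at [-74.937, 26.849, -2.785, 87.806, 1.381, 65.374, -4.715], TCP at [0.194, 0.646, 0.405] pointing down, gripper open.
Joint ranges: [-148.3, 148.3], [-19.14, 114.17], [-79.39, 73.82], [5.75, 140.21], [-59.74, 239.74], [12.07, 113.84], [-152.46, 152.46]. Speed limits (degrees/s): [147.25, 147.25, 180, 180, 180, 180, 180].

INTERFACE

Orientations are given as a 3x3 rotation matrix whose columns are the frame's x, y, z axes.
In Python, from station import ctrl gives the robot as it stands. The module is installed in compiled form; this text tells all that it offers.
- The arm moves only by the tool play_rows, never from a script. Its argument "deltas" is a list of rows, each an object with "jaw": the gripper's target within -1 to 1 (fully open at 1, half-way at 0, shut at -1); "translation": the shift along the tool's x, y, z normalised to -1 to 1, where 1 is 0.5 m, a list of three; "roll": the turn about the tool's z normalised to -1 to 1, where 1 is 90 degrees. A call has 1 to 8 rows; each row shifts and turns the commanded pose from where the row before left it, along the tool's axes as they then stand; what a row does not reach is not made up. A row lasts 1/10 s, in which the tool goes at most 50 mm and 8.59 degrees, less where a joint would pass 70% of its speed; a pose out of reach is approached as far as the arm can. A call with a number of a shift or a turn outside -1 to 1 is refused whole. A call with a gripper value outside its range is refused whole. The fingers move at their own pace and stop on an object; the grip force is fixed at half the most. Time passes only in rows, so rows that do not move let the fingers close. It gives the time, the measured TCP pose, the force and the opening at its end, in the units of the state.
- ctrl.observe(): the state, without advancing time (a new reading comes with each control period).
- ctrl.read_camera(name): name is "scene" or "top" or "wrist"; returns a dict with "img" (420x560x3 uint8, red, green, blue), "intrinsics" (3x3 intrinsics, pixels), "extrinsics" (4x4, takes a point from world to camera coordinates). Camera axes: x right, y down, z forward; pixel columns grow to the right and rows downward; lengths in m; the calibration is good to about 2 mm. A picture is of the moment at which its call begins. There is no depth.
- ctrl.sign_off(): hands the job in, once; it reports no verdict.
The state is a dict: "time_s": time; "joints": joint angles; "qvel": joint speeds; "joint_torque": joint torques, N m; "eef_pos": TCP position; "tcp_rot": TCP orientation; "ft_force": force on the tool from outside, world axes, zero at the start; "ft_torque": the same for the moment, N m; "width": finger opening in m.
Only numpy, scipy, OpenCV 4.12 (cv2) and the standard library are available. Lean on these libraries where they do the work, as an engineer would, in place of code of your own. Each camera call takes 0.05 s, during which the arm holds its last target. There are 200 camera calls.

TASK

Lift the clear hood of the pastry box by its bar handle until it stands open at about 60 degrees, and leave it standing there. Then pick up the kitchen tongs, close them on the pink macaron and lift it clear of the tray by 5 cm or a little more, and finish while still holding it up in the tongs. Handle the macarons only with the tongs, never with the robot's fingers, leave the other two lying in their places, and knock nothing else over or out of its place.

Things in the scene. Friction and masses are not known exactly. Their poses are not given: they have to be found in the camera images.
- tray: Pastry box base: fixed wooden plinth with a grey stone inlay, 192 x 242 mm, flat top without rim 30 mm above the worktop. Origin: centre of its underside; x points from its front edge (robot side) to the hinge edge, z up. The macarons lie in a row along y, 75 mm apart, at x about 0; with the hood at 60 degrees its front lower edge hangs 185 mm above the worktop over them: reach in from the front.
- hood (a joint): Angle of the hood, rad: 0 = shut, grows as its front rises, 1.05 = 60 degrees, 1.9 = end of travel. The stiff friction hinge keeps it wherever it is left; about 4 N upward at the bar raises it. It starts shut or slightly ajar (up to 0.2).
- hood_handle (a point): Middle of the hood's handle, a round steel bar 10 mm thick, 120 mm long, parallel to the tray's y, 40 mm before the hood's front face, 10 mm below its top; 90 mm above the worktop when shut. Moves with the hood (axes those of the tray, turned with the hood). The hood is a clear box with steel edges, 180 deep, 230 wide, 70 mm high, open below.
- hood_hinge (a point): Middle of the hood's hinge line, which runs along the tray's y axis 90 mm behind the tray's centre, 30 mm above the worktop. With the hood shut the bar lies 220 mm in front of this line and 60 mm above it.
- tongs: Steel kitchen tongs lying flat, 245 mm long; black ribbed grip panels on the outsides of the arms, 50 long, 28 mm high, 45 mm apart over their outsides when open, 29 mm when closed on a macaron. Origin: midway between the panels, at the underside; x to the jaws, z up; the arms close along y. Sprung open: 8 to 13 N on the panels; squeeze to about 40 mm to carry. 0.09 kg, balanced near the origin.
- tongs_jaws (a point): Point midway between the tongs' two black jaw pads, 105 mm in front of the tongs' origin, at the underside. Pads 36 mm long, 24 mm high (from the underside up); gap between them 75 mm when open, 44 mm on a macaron. Hinge block 105 mm behind the tongs' origin.
- tongs_left (a joint): Closing angle of each tongs arm, rad: 0 = open, 0.075 = jaws 44 mm apart (closed on a macaron), 0.145 = shut as far as they go. Both arms move together.
- macaron_pink: The pink macaron with cream filling, a round disc 44 mm across and 24 mm high, 30 g, lying on the tray. Origin: centre of its underside; z up.
- macaron_green: A green macaron of the same size, origin alike; leave it.
- macaron_brown: A dark brown macaron of the same size, origin alike; leave it.
- mug: White mug with blue flowers, 87 x 121 x 96 mm, loose bystander. Origin: centre of its underside.
- jug: White cream jug, 76 x 120 x 125 mm, loose bystander. Origin: centre of its underside.
- ramekin: Small white ramekin, 69 mm across, 42 mm high, loose bystander. Origin: centre of its underside.
- pepper_mill: Dark wooden pepper mill, 55 mm across, 165 mm tall, loose bystander. Origin: centre of its underside.

How it is judged (in metres and radians):
On the way, in this order (a step that is already met when the one before it is completed fails the run):
1. the hood stands open at 50 to 70 degrees and is let go, the tongs still lying on the worktop (value of joint hood between 0.87 and 1.22 rad and contact force between the fingers and tray below 0.1 N and height (world z) of tongs below 0.015 m), for 0.2 s.
2. the tongs are held in the fingers, lifted off the worktop (height (world z) of tongs above 0.025 m and contact force between the fingers and tongs above 1 N), for 0.2 s.
At the end, for the whole second after the job is handed in: Pink macaron held still in the tongs, its underside 40 mm or more above the tray top; tongs in the robot's fingers, clear of tray and hood; robot, tray and hood do not touch the macaron; hood at 50 to 70 degrees; the other two macarons flat, within 25 mm of their start (value of joint hood between 0.87 and 1.22 rad and z of macaron_pink in the frame of tray above 0.07 m and contact force between tongs and macaron_pink above 0.5 N and contact force between the fingers and tongs above 1 N and contact force between each of the arm, the fingers, tray and macaron_pink below 0.1 N and contact force between tray and tongs below 0.1 N and linear speed of macaron_pink below 0.05 m/s and distance of each of macaron_green, macaron_brown from where it was at the start of the episode below 0.025 m and angle between each of macaron_green, macaron_brown's own z axis and vertical below 0.3 rad); the arm keeps its last pose, push and grip.
It fails at once if the robot's fingers or arm touch a macaron (contact force between any of the fingers, the arm and macaron_pink above 0.5 N or contact force between any of the fingers, the arm and macaron_green above 0.5 N or contact force between any of the fingers, the arm and macaron_brown above 0.5 N).
It fails at once if a bystander is tipped or pushed more than 40 mm (distance of any of mug, jug, ramekin, pepper_mill from where it was at the start of the episode above 0.04 m or angle between any of mug, jug, ramekin, pepper_mill's own z axis and vertical above 0.5 rad).
It also fails if it takes over 54 s, if anything falls off the work surface, if the arm or the gripper's body presses on something with over 40 N, if the wrist force passes 120 N, or if a joint passes its speed limit or range.

## Working session

There is one attempt and no reset: what is moved stays moved. The work goes in short steps, Python scripts to look and compute and a tool call to move; the robot and the scene stay as the last step left them, time stands still between calls to the robot, and variables do not carry over. Pictures are saved under pics/ and viewed, about 8 in all and at most 12, crops included, and the job is handed in when it is done.

Besides the shell and the picture viewer there is one more tool, called after "Request:" as name(argument=value, ...), one argument or row to a line, values as JSON. play_rows: Moves the arm, as the interface text tells. Scaled input: -1 to 1 covers 0.5 m each way for a shift and 90 degrees each way for a turn. Its arguments: {"type":"object","properties":{"deltas":{"type":"array"}},"required":["deltas"]}

```bash
mkdir -p pics; cat > h.py <<'E'
import numpy as np, cv2
from station import ctrl
def shot(n,f):
    c=ctrl.read_camera(n); cv2.imwrite('pics/'+f,c['img'][:,:,::-1]); np.savez('pics/'+f[:-4]+'.npz',**c); return c
def ray(c,uv,z):
    K=c['intrinsics'];T=c['extrinsics'];R=T[:3,:3];o=-R.T@T[:3,3]
    d=R.T@np.linalg.inv(K)@np.array([uv[0],uv[1],1.]); return o+d*(z-o[2])/d[2]
def proj(c,p):
    q=c['extrinsics']@np.append(p,1); u=c['intrinsics']@q[:3]; return u[:2]/u[2]
E
python3 - <<'E'
from h import *
for n in('top','scene'):
    c=shot(n,n+'1.png'); T=c['extrinsics']; print(n,(-T[:3,:3].T@T[:3,3]).round(3),T[2,:3].round(2),c['intrinsics'][0,0])
s=ctrl.observe();print(s['eef_pos'],np.round(s['tcp_rot'],3),s['width'],s['ft_force'],s['time_s'])
E
```

```text
top [ 0.454 -0.083  1.401] [ 0.07  0.02 -1.  ] 401.7902744078721
scene [-0.313 -0.567  0.782] [ 0.72  0.41 -0.57] 411.9123605289012
[0.19409878 0.64623878 0.40373608] [[-0.958  0.288 -0.   ]
 [ 0.288  0.958 -0.002]
 [-0.    -0.002 -1.   ]] 0.08533054047215542 [ 0.41300074 -0.99988924  0.05423721] 0.1
```

View pics/top1.png

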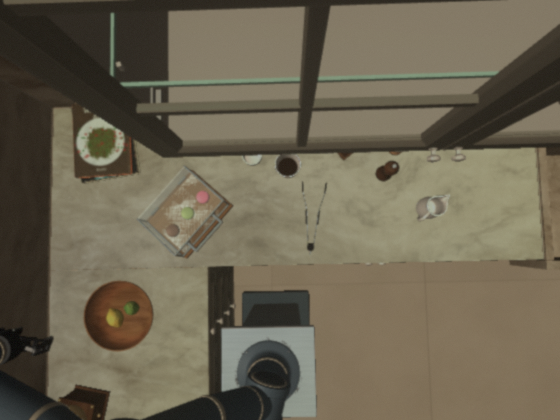

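View pics/scene1.png

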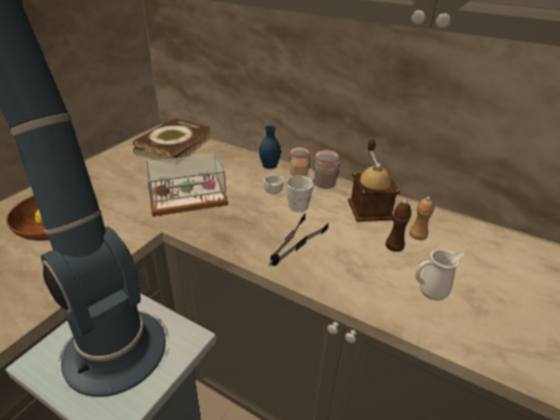

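```bash
python3 - <<'E'
from h import *
a=cv2.imread('pics/top1.png')[140:270,120:345]; cv2.imwrite('pics/t2.png',cv2.resize(a,None,fx=3.5,fy=3.5,interpolation=cv2.INTER_CUBIC))
c=np.load('pics/top1.npz')
b=cv2.imread('pics/top1.png');h=cv2.cvtColor(b,cv2.COLOR_BGR2HSV)
for uv in [(310,247),(303,183),(325,183),(202,197),(187,213),(173,230),(187,166),(140,217),(185,257),(233,206)]: print(uv,ray(c,uv,0.03)[:2].round(3),b[uv[1],uv[0]],h[uv[1],uv[0]])
E
```

```text
(310, 247) [ 0.42  -0.152] [35 41 43] [23 47 43]
(303, 183) [ 0.639 -0.134] [ 93 112 117] [ 24  52 117]
(325, 183) [ 0.637 -0.209] [ 91 109 114] [ 23  51 114]
(202, 197) [0.6   0.215] [118 117 182] [  0  91 182]
(187, 213) [0.546 0.267] [101 154 141] [ 37  88 154]
(173, 230) [0.489 0.315] [ 76  93 112] [ 14  82 112]
(187, 166) [0.709 0.266] [ 92 114 121] [ 23  61 121]
(140, 217) [0.536 0.429] [121 139 141] [ 27  36 141]
(185, 257) [0.396 0.275] [ 69  93 114] [ 16 101 114]
(233, 206) [0.566 0.108] [ 94 114 122] [ 21  59 122]
```

View pics/t2.png

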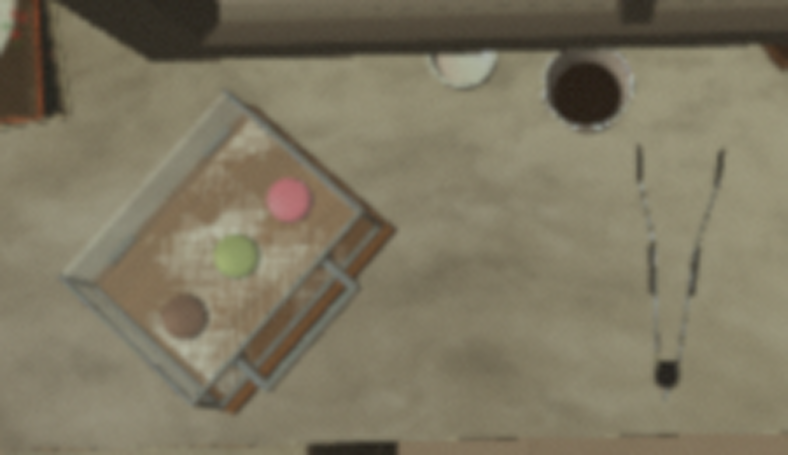

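```bash
cat >> h.py <<'E'
def blob(c,lo,hi,box=None):
    h=cv2.cvtColor(c['img'],cv2.COLOR_RGB2HSV); m=cv2.inRange(h,np.array(lo),np.array(hi))
    if box: k=np.zeros_like(m);k[box[1]:box[3],box[0]:box[2]]=255;m&=k
    n,l,s,ce=cv2.connectedComponentsWithStats(m); i=1+np.argmax(s[1:,4]); return ce[i],s[i,4]
E
python3 - <<'E'
from h import *
c=np.load('pics/top1.npz')
f=lambda u,v,z: ray(c,(120+u/3.5,140+v/3.5),z)
g=lambda u,v,z: f(u,v,z)[:2].round(4)
p=g(289,200,.05);gr=g(236,256,.05);b=g(184,316,.05)
print('blob pink',blob(c,(165,60,80),(180,255,255),(150,160,260,260)),'hand',120+289/3.5,140+200/3.5)
print('mac',p,gr,b,'spacing',np.linalg.norm(p-b))
d=p-b; yaw=np.degrees(np.arctan2(d[1],d[0]))+90; print('yaw row',yaw)
e1,e2=g(395,230,.03),g(230,410,.03);d=e1-e2;print('front edge',e1,e2,np.linalg.norm(d),np.degrees(np.arctan2(d[1],d[0]))+90, 'ctr',(e1+e2)/2)
b1,b2=f(355,288,.09),f(268,386,.09);d=(b1-b2)[:2];print('bar',b1,b2,np.linalg.norm(d),np.degrees(np.arctan2(d[1],d[0]))+90)
# tray centre from front edge centre
y=np.radians(np.degrees(np.arctan2(*(e1-e2)[::-1]))+90);ax=np.array([np.cos(y),np.sin(y)])
C=(e1+e2)/2+.096*ax;print('centre',C,'ax',ax)
for th in(0,.1,.2):
    ff=.22*np.cos(th)-.06*np.sin(th);hh=.22*np.sin(th)+.06*np.cos(th)+.03
    P=np.append(C+(.09-ff)*ax,hh);u=proj(c,P);print(th,P.round(3),(u-[120,140])*3.5)
for n,q in dict(hinge=(666,374),jl=(640,163),jr=(720,165),pl=(652,268),pr=(694,272)).items(): print(n,g(*q,.02))
E
python3 - <<'E'
import cv2
a=cv2.imread('pics/scene1.png')[140:290,130:350]; cv2.imwrite('pics/s2.png',cv2.resize(a,None,fx=3.5,fy=3.5,interpolation=cv2.INTER_CUBIC))
E
```

```text
blob pink (array([201.6, 194.6]), np.int32(10)) hand 202.57142857142856 197.14285714285714
mac [0.5971 0.2083] [0.544  0.2603] [0.4873 0.311 ] spacing 0.15034403879103417
yaw row 46.91364122033877
front edge [0.5669 0.1085] [0.3953 0.2722] 0.23715870213846255 46.349695586379426 ctr [0.4811  0.19035]
bar [0.50854743 0.13845158 0.09      ] [0.41925739 0.22089495 0.09      ] 0.12153033127956814 47.28306107773768
centre [0.54736449 0.25981235] ax [0.69025508 0.72356611]
0 [0.458 0.166 0.09 ] [326.52421715 343.2841935 ]
0.1 [0.463 0.171 0.112] [316.42646334 338.11279126]
0.2 [0.469 0.178 0.133] [304.46331656 331.18660513]
hinge [ 0.42   -0.1531]
jl [ 0.628  -0.1336]
jr [ 0.6239 -0.2123]
pl [ 0.5239 -0.1424]
pr [ 0.519  -0.1835]
```

View pics/s2.png

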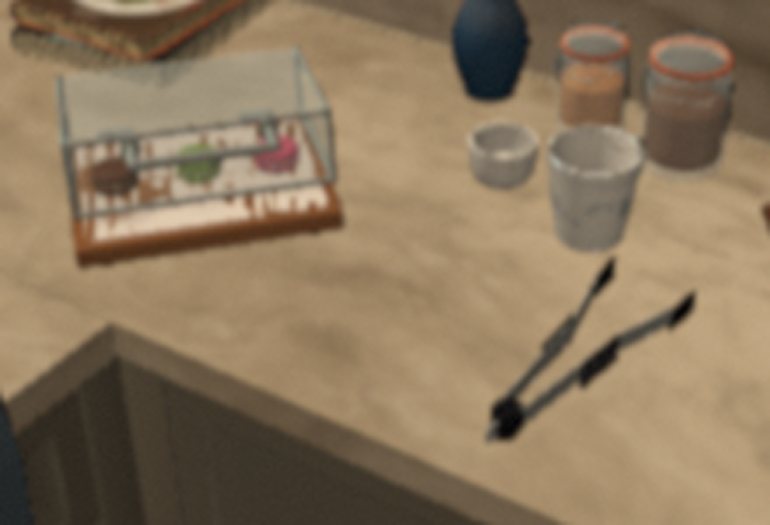

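```bash
python3 - <<'E'
from h import *
c=np.load('pics/top1.npz');s=np.load('pics/scene1.npz')
P=lambda c:c['intrinsics']@c['extrinsics'][:3]
def tri(u,v):
    X=cv2.triangulatePoints(P(c),P(s),np.array(u,float),np.array(v,float));return (X[:3]/X[3]).ravel()
ut=lambda u,v:(120+u/3.5,140+v/3.5); us=lambda u,v:(130+u/3.5,140+v/3.5)
print('bar mid',tri(ut(311.5,337),us(203,160)))
print('ends',tri(ut(355,288),us(283,154)),tri(ut(268,386),us(122,166)))
C=np.array([.5455,.2600]);y=np.radians(47);ax=np.array([np.cos(y),np.sin(y)])
for th in(0,.05,.1,.15,.2):
    ff=.22*np.cos(th)-.06*np.sin(th);hh=.22*np.sin(th)+.06*np.cos(th)+.03
    X=np.append(C+(.09-ff)*ax,hh);print(th,X.round(3),((proj(c,X)-[120,140])*3.5).round(),((proj(s,X)-[130,140])*3.5).round())
E
```

```text
bar mid [0.46331367 0.17454803 0.11781309]
ends [0.51003186 0.13087363 0.11438144] [0.41693907 0.21741007 0.12140966]
0 [0.457 0.165 0.09 ] [327. 344.] [210. 194.]
0.05 [0.459 0.167 0.101] [323. 342.] [209. 181.]
0.1 [0.462 0.17  0.112] [317. 339.] [207. 168.]
0.15 [0.465 0.173 0.122] [311. 336.] [205. 155.]
0.2 [0.468 0.177 0.133] [305. 332.] [203. 142.]
```

Request:
play_rows(
  deltas=[
    {"jaw":-0.25,"translation":[-0.066,-0.063,0],"roll":0},
    {"jaw":-0.25,"translation":[-0.066,-0.063,0],"roll":0},
    {"jaw":-0.25,"translation":[-0.066,-0.063,0],"roll":0},
    {"jaw":-0.25,"translation":[-0.066,-0.063,0],"roll":0},
    {"jaw":-0.25,"translation":[-0.066,-0.063,0],"roll":0},
    {"jaw":-0.25,"translation":[-0.066,-0.063,0],"roll":0},
    {"jaw":-0.25,"translation":[-0.066,-0.063,0],"roll":0},
    {"jaw":-0.25,"translation":[-0.066,-0.063,0],"roll":0},
  ],
)

```text
time_s: 0.9
eef_pos: [0.375, 0.3273, 0.4045]
tcp_rot: [[-0.958, 0.288, -0.0], [0.288, 0.958, -0.0], [0.0, -0.0, -1.0]]
ft_force: [0.9, 0.5, 0.5]
width: 0.0322
```

Request:
play_rows(
  deltas=[
    {"jaw":-0.25,"translation":[-0.066,-0.063,0],"roll":0},
    {"jaw":-0.25,"translation":[-0.066,-0.063,0],"roll":0},
    {"jaw":-0.25,"translation":[-0.066,-0.063,0],"roll":0},
    {"jaw":-0.25,"translation":[-0.066,-0.063,0],"roll":0},
    {"jaw":-0.25,"translation":[0,0,0],"roll":0.075},
    {"jaw":-0.25,"translation":[0,0,0],"roll":0.075},
    {"jaw":-0.25,"translation":[0,0,0],"roll":0.075},
    {"jaw":-0.25,"translation":[0,0,0],"roll":0.067},
  ],
)

```text
time_s: 1.7
eef_pos: [0.4645, 0.1703, 0.4043]
tcp_rot: [[-0.728, 0.686, -0.001], [0.686, 0.728, -0.0], [0.0, -0.001, -1.0]]
ft_force: [-0.1, 1.3, 0.0]
width: 0.0321
```

```bash
cat >> h.py <<'E'
def st():
    s=ctrl.observe();R=s['tcp_rot'];print(round(s['time_s'],2),'pos',np.round(s['eef_pos'],4),'yawY',round(np.degrees(np.arctan2(R[1,1],R[0,1])),2),'tilt',np.round(R[:,2],3),'w',round(s['width'],4),'F',np.round(s['ft_force'],1),'q',np.round(s['joints']));return s
def tool(dw):  # world delta -> normalised tool units
    return (np.array(ctrl.observe()['tcp_rot']).T@np.array(dw)/.5).round(4)
E
python3 - <<'E'
from h import *
s=st(); c=shot('wrist','w1.png')
print('bar px',proj(c,[.464,.172,.118]))
E
```

```text
1.7 pos [0.4645 0.1703 0.4043] yawY 46.71 tilt [-0.001 -0.    -1.   ] w 0.0321 F [-0.1  1.3  0. ] q [-38.  10.  15. 113.  -3.  58.  25.]
bar px [279.12622931 200.67167212]
```

View pics/w1.png

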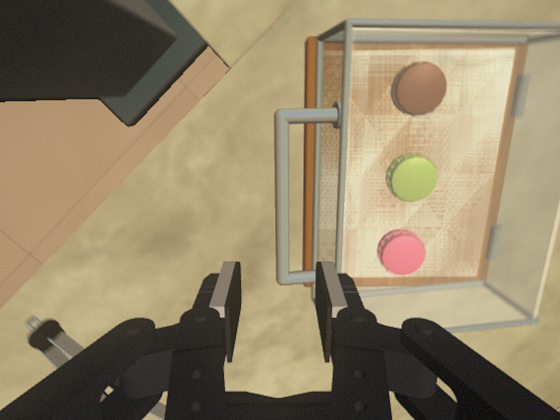

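Request:
play_rows(
  deltas=[
    {"jaw":-0.25,"translation":[0,0.006,0.05],"roll":0},
    {"jaw":-0.25,"translation":[0,0,0.05],"roll":0},
    {"jaw":-0.25,"translation":[0,0,0.05],"roll":0},
    {"jaw":-0.25,"translation":[0,0,0.05],"roll":0},
    {"jaw":-0.25,"translation":[0,0,0.04],"roll":0},
    {"jaw":-0.25,"translation":[0,0,0.02],"roll":0},
    {"jaw":-0.25,"translation":[0,0,0],"roll":0},
  ],
)

```text
time_s: 2.45
eef_pos: [0.4663, 0.1726, 0.2735]
tcp_rot: [[-0.732, 0.681, -0.003], [0.681, 0.732, -0.001], [0.001, -0.003, -1.0]]
ft_force: [0.7, 0.4, -0.1]
width: 0.0319
```

```bash
python3 - <<'E'
from h import *
s=st(); c=shot('wrist','w2.png')
E
```

```text
2.45 pos [0.4663 0.1726 0.2735] yawY 47.06 tilt [-0.003 -0.001 -1.   ] w 0.0319 F [ 0.7  0.4 -0.1] q [-36.  20.  13. 120.  -7.  41.  29.]
```

View pics/w2.png

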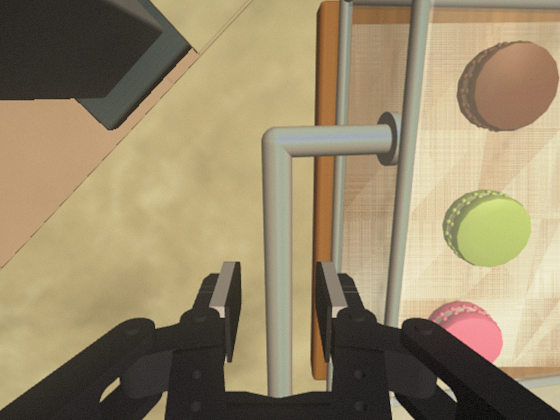

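Request:
play_rows(
  deltas=[
    {"jaw":-1,"translation":[0,0,0],"roll":0},
    {"jaw":-1,"translation":[0,0,0],"roll":0},
    {"jaw":-1,"translation":[0,0,0],"roll":0},
    {"jaw":-1,"translation":[0,0,0],"roll":0},
  ],
)

```text
time_s: 2.9
eef_pos: [0.4665, 0.172, 0.2753]
tcp_rot: [[-0.731, 0.682, -0.001], [0.682, 0.731, -0.001], [0.0, -0.001, -1.0]]
ft_force: [-2.3, -3.8, 4.5]
width: 0.0082
```

```bash
python3 - <<'E'
from h import *
s=st()
th0=.13;N=24
def bp(t): return np.array([-(.22*np.cos(t)-.06*np.sin(t)), .22*np.sin(t)+.06*np.cos(t)])
T=th0+(1.08-th0)*np.linspace(0,1,N+1)
d=np.diff(np.array([bp(t) for t in T]),axis=0)/.5
for r in d: print('y %.3f z %.3f'%(r[0],-r[1]))
print(d.sum(0)*.5)
E
```

```text
2.9 pos [0.4665 0.172  0.2753] yawY 47.0 tilt [-0.001 -0.001 -1.   ] w 0.0082 F [-2.3 -3.8  4.5] q [-36.  20.  13. 120.  -7.  41.  29.]
y 0.007 z -0.017
y 0.008 z -0.016
y 0.009 z -0.016
y 0.009 z -0.016
y 0.010 z -0.015
y 0.010 z -0.015
y 0.011 z -0.014
y 0.012 z -0.014
y 0.012 z -0.013
y 0.013 z -0.013
y 0.013 z -0.012
y 0.014 z -0.012
y 0.014 z -0.011
y 0.014 z -0.011
y 0.015 z -0.010
y 0.015 z -0.010
y 0.016 z -0.009
y 0.016 z -0.008
y 0.016 z -0.008
y 0.017 z -0.007
y 0.017 z -0.006
y 0.017 z -0.006
y 0.017 z -0.005
y 0.018 z -0.004
[0.1595908  0.13429719]
```

Request:
play_rows(
  deltas=[
    {"jaw":-1,"translation":[0,0.007,-0.017],"roll":0},
    {"jaw":-1,"translation":[0,0.008,-0.016],"roll":0},
    {"jaw":-1,"translation":[0,0.009,-0.016],"roll":0},
    {"jaw":-1,"translation":[0,0.009,-0.016],"roll":0},
    {"jaw":-1,"translation":[0,0.01,-0.015],"roll":0},
    {"jaw":-1,"translation":[0,0.01,-0.015],"roll":0},
    {"jaw":-1,"translation":[0,0.011,-0.014],"roll":0},
    {"jaw":-1,"translation":[0,0.012,-0.014],"roll":0},
  ],
)

```text
time_s: 3.7
eef_pos: [0.4927, 0.2008, 0.3368]
tcp_rot: [[-0.731, 0.682, -0.001], [0.682, 0.731, -0.0], [0.0, -0.001, -1.0]]
ft_force: [-1.6, -4.0, -2.6]
width: 0.0078
```

Request:
play_rows(
  deltas=[
    {"jaw":-1,"translation":[0,0.012,-0.013],"roll":0},
    {"jaw":-1,"translation":[0,0.013,-0.013],"roll":0},
    {"jaw":-1,"translation":[0,0.013,-0.012],"roll":0},
    {"jaw":-1,"translation":[0,0.014,-0.012],"roll":0},
    {"jaw":-1,"translation":[0,0.014,-0.011],"roll":0},
    {"jaw":-1,"translation":[0,0.014,-0.011],"roll":0},
    {"jaw":-1,"translation":[0,0.015,-0.01],"roll":0},
    {"jaw":-1,"translation":[0,0.015,-0.01],"roll":0},
  ],
)

```text
time_s: 4.5
eef_pos: [0.53, 0.2416, 0.3831]
tcp_rot: [[-0.732, 0.682, -0.001], [0.682, 0.732, 0.001], [0.001, -0.0, -1.0]]
ft_force: [-2.0, -3.6, -2.4]
width: 0.0077
```

Request:
play_rows(
  deltas=[
    {"jaw":-1,"translation":[0,0.016,-0.009],"roll":0},
    {"jaw":-1,"translation":[0,0.016,-0.008],"roll":0},
    {"jaw":-1,"translation":[0,0.016,-0.008],"roll":0},
    {"jaw":-1,"translation":[0,0.017,-0.007],"roll":0},
    {"jaw":-1,"translation":[0,0.017,-0.006],"roll":0},
    {"jaw":-1,"translation":[0,0.017,-0.006],"roll":0},
    {"jaw":-1,"translation":[0,0.017,-0.005],"roll":0},
    {"jaw":-1,"translation":[0,0,0],"roll":0},
  ],
)

```text
time_s: 5.3
eef_pos: [0.5701, 0.2857, 0.4088]
tcp_rot: [[-0.733, 0.68, 0.003], [0.68, 0.733, 0.005], [0.001, 0.005, -1.0]]
ft_force: [-3.3, 1.0, 5.6]
width: 0.0077
```

```bash
python3 - <<'E'
from h import *
s=st(); c=shot('scene','s3.png')
E
```

```text
5.3 pos [0.5701 0.2857 0.4088] yawY 47.12 tilt [ 0.003  0.005 -1.   ] w 0.0077 F [-3.3  1.   5.6] q [-41.  23.  14.  94.  -6.  63.  22.]
```

View pics/s3.png

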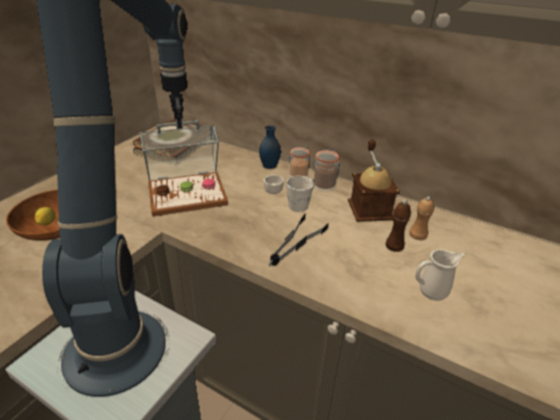

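Request:
play_rows(
  deltas=[
    {"jaw":-0.2,"translation":[0,0,0],"roll":0},
    {"jaw":-0.2,"translation":[0,0,0],"roll":0},
    {"jaw":-0.2,"translation":[0,0,0],"roll":0},
    {"jaw":-0.2,"translation":[0,0,0],"roll":0},
    {"jaw":-0.2,"translation":[0,0,-0.04],"roll":0},
    {"jaw":-0.2,"translation":[0,0,-0.06],"roll":0},
    {"jaw":-0.2,"translation":[0,0,-0.06],"roll":0},
    {"jaw":0,"translation":[0,0,0],"roll":0},
  ],
)

```text
time_s: 6.15
eef_pos: [0.5706, 0.2831, 0.4916]
tcp_rot: [[-0.731, 0.682, 0.008], [0.682, 0.731, 0.005], [-0.003, 0.009, -1.0]]
ft_force: [-0.1, -0.1, 0.9]
width: 0.0426
```

Request:
play_rows(
  deltas=[
    {"jaw":1,"translation":[-0.0542,-0.0722,0],"roll":0},
    {"jaw":1,"translation":[-0.0542,-0.0722,0],"roll":0},
    {"jaw":1,"translation":[-0.0542,-0.0722,0],"roll":0},
    {"jaw":1,"translation":[-0.0542,-0.0722,0],"roll":0},
    {"jaw":1,"translation":[-0.0542,-0.0722,0],"roll":0},
    {"jaw":1,"translation":[-0.0542,-0.0722,0],"roll":0},
    {"jaw":1,"translation":[-0.0542,-0.0722,0],"roll":0},
    {"jaw":1,"translation":[-0.0542,-0.0722,0],"roll":0},
  ],
)

```text
time_s: 6.95
eef_pos: [0.5306, -0.0777, 0.4863]
tcp_rot: [[-0.731, 0.682, 0.0], [0.682, 0.731, 0.0], [0.0, 0.0, -1.0]]
ft_force: [1.2, -0.0, 0.8]
width: 0.0852
```

Request:
play_rows(
  deltas=[
    {"jaw":1,"translation":[-0.0542,-0.0722,0],"roll":0},
    {"jaw":1,"translation":[-0.0542,-0.0722,0],"roll":0},
    {"jaw":1,"translation":[0,0,0.05],"roll":-0.083},
    {"jaw":1,"translation":[0,0,0.05],"roll":-0.083},
    {"jaw":1,"translation":[0,0,0.05],"roll":-0.083},
    {"jaw":1,"translation":[0,0,0.05],"roll":-0.083},
    {"jaw":1,"translation":[0,0,0.05],"roll":-0.083},
    {"jaw":1,"translation":[0,0,0],"roll":0},
  ],
)

```text
time_s: 7.75
eef_pos: [0.5203, -0.1652, 0.3581]
tcp_rot: [[-0.995, 0.099, -0.007], [0.099, 0.995, 0.002], [0.008, 0.001, -1.0]]
ft_force: [-0.8, 0.2, -0.3]
width: 0.0854
```

```bash
python3 - <<'E'
from h import *
s=st(); c=shot('wrist','w3.png')
print(proj(c,[.523,-.163,.028]),proj(c,[.626,-.173,.024]))
E
```

```text
7.75 pos [ 0.5203 -0.1652  0.3581] yawY 84.32 tilt [-0.007  0.002 -1.   ] w 0.0854 F [-0.8  0.2 -0.3] q [ -4.  18.  21. 109.  -8.  54. 105.]
[281.10203738 193.50985656] [281.01958311 299.45236791]
```

View pics/w3.png

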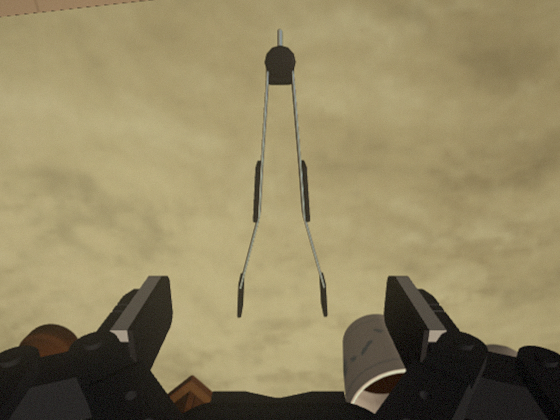

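Request:
play_rows(
  deltas=[
    {"jaw":1,"translation":[0,0.004,0.05],"roll":0},
    {"jaw":1,"translation":[0,0,0.06],"roll":0},
    {"jaw":1,"translation":[0,0,0.06],"roll":0},
    {"jaw":1,"translation":[0,0,0.06],"roll":0},
    {"jaw":1,"translation":[0,0,0.06],"roll":0},
    {"jaw":1,"translation":[0,0,0.04],"roll":0},
    {"jaw":1,"translation":[0,0,0.03],"roll":0},
    {"jaw":1,"translation":[0,0,0],"roll":0},
  ],
)

```text
time_s: 8.6
eef_pos: [0.522, -0.1636, 0.1809]
tcp_rot: [[-0.995, 0.1, -0.002], [0.1, 0.995, 0.0], [0.002, 0.0, -1.0]]
ft_force: [-0.4, 0.3, 1.0]
width: 0.0855
```

```bash
python3 - <<'E'
from h import *
s=st(); c=shot('wrist','w4.png')
E
```

```text
8.6 pos [ 0.522  -0.1636  0.1809] yawY 84.28 tilt [-0.002  0.    -1.   ] w 0.0855 F [-0.4  0.3  1. ] q [  1.  33.  16. 116. -16.  33. 112.]
```

View pics/w4.png

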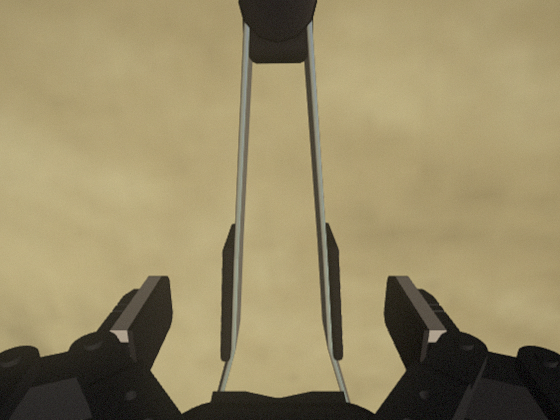

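Request:
play_rows(
  deltas=[
    {"jaw":0.3,"translation":[0,0,0.006],"roll":0},
    {"jaw":0.1,"translation":[0,0,0],"roll":0},
    {"jaw":-0.06,"translation":[0,0,0],"roll":0},
    {"jaw":-0.06,"translation":[0,0,0],"roll":0},
    {"jaw":-0.06,"translation":[0,0,0],"roll":0},
    {"jaw":-0.06,"translation":[0,0,0],"roll":0},
  ],
)

```text
time_s: 9.25
eef_pos: [0.5226, -0.164, 0.1802]
tcp_rot: [[-0.995, 0.099, 0.003], [0.099, 0.995, -0.0], [-0.003, -0.0, -1.0]]
ft_force: [-0.5, 0.4, 5.6]
width: 0.0405
```

Request:
play_rows(
  deltas=[
    {"jaw":-0.06,"translation":[0,0,-0.01],"roll":0},
    {"jaw":-0.06,"translation":[0,0,-0.02],"roll":0},
    {"jaw":-0.06,"translation":[0,0,-0.03],"roll":0},
    {"jaw":-0.06,"translation":[0,0,-0.03],"roll":0},
    {"jaw":-0.06,"translation":[0,0,-0.03],"roll":0},
    {"jaw":-0.06,"translation":[0,0,-0.02],"roll":0},
    {"jaw":-0.06,"translation":[0,0,0],"roll":0},
    {"jaw":-0.06,"translation":[0,0,0],"roll":0},
  ],
)

```text
time_s: 10.05
eef_pos: [0.5218, -0.1635, 0.2489]
tcp_rot: [[-0.995, 0.098, 0.0], [0.098, 0.995, 0.0], [-0.0, 0.0, -1.0]]
ft_force: [-0.0, 0.4, -0.4]
width: 0.0405
```

```bash
python3 - <<'E'
from h import *
s=st(); c=shot('wrist','w5.png'); d=shot('scene','s5.png')
a=cv2.imread('pics/w5.png');b=cv2.imread('pics/s5.png')[130:280,130:330]
cv2.imwrite('pics/m5.png',np.hstack([cv2.resize(a,(400,300)),cv2.resize(b,(400,300))]))
E
```

```text
10.05 pos [ 0.5218 -0.1635  0.2489] yawY 84.37 tilt [ 0.  0. -1.] w 0.0405 F [-0.   0.4 -0.4] q [ -1.  27.  18. 114. -13.  41. 109.]
```

View pics/m5.png

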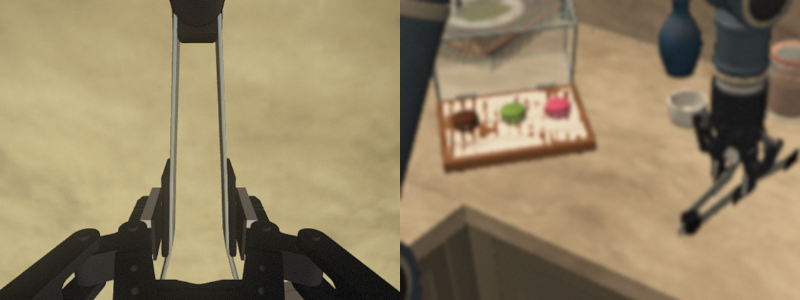

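Request:
play_rows(
  deltas=[
    {"jaw":-0.06,"translation":[0,0,-0.03],"roll":0},
    {"jaw":-0.06,"translation":[0,0,-0.04],"roll":0},
    {"jaw":-0.06,"translation":[0,0,-0.04],"roll":0},
    {"jaw":-0.06,"translation":[0,0,-0.03],"roll":0},
    {"jaw":-0.06,"translation":[0.0148,0.046,0],"roll":0},
    {"jaw":-0.06,"translation":[0.0148,0.046,0],"roll":0},
    {"jaw":-0.06,"translation":[0.0148,0.046,0],"roll":0},
    {"jaw":-0.06,"translation":[0.0148,0.046,0],"roll":0},
  ],
)

```text
time_s: 10.95
eef_pos: [0.501, -0.0683, 0.3179]
tcp_rot: [[-0.995, 0.099, -0.002], [0.099, 0.995, 0.0], [0.002, -0.0, -1.0]]
ft_force: [0.9, 0.1, -1.3]
width: 0.0401
```

Request:
play_rows(
  deltas=[
    {"jaw":-0.06,"translation":[0.0148,0.046,0],"roll":0},
    {"jaw":-0.06,"translation":[0.0148,0.046,0],"roll":0},
    {"jaw":-0.06,"translation":[0.0148,0.046,0],"roll":0},
    {"jaw":-0.06,"translation":[0.0148,0.046,0],"roll":0},
    {"jaw":-0.06,"translation":[0.0148,0.046,0],"roll":0},
    {"jaw":-0.06,"translation":[0.0148,0.046,0],"roll":0},
    {"jaw":-0.06,"translation":[0,0,0],"roll":-0.06},
    {"jaw":-0.06,"translation":[0,0,0],"roll":-0.075},
  ],
)

```text
time_s: 11.75
eef_pos: [0.4705, 0.0735, 0.3179]
tcp_rot: [[-0.993, -0.12, -0.002], [-0.12, 0.993, -0.0], [0.002, -0.0, -1.0]]
ft_force: [-0.6, -0.6, -0.4]
width: 0.0402
```

Request:
play_rows(
  deltas=[
    {"jaw":-0.06,"translation":[0,0,0],"roll":-0.075},
    {"jaw":-0.06,"translation":[0,0,0],"roll":-0.075},
    {"jaw":-0.06,"translation":[0,0,0],"roll":-0.075},
    {"jaw":-0.06,"translation":[0,0,0],"roll":-0.075},
    {"jaw":-0.06,"translation":[0,0,0],"roll":-0.075},
    {"jaw":-0.06,"translation":[0,0,0],"roll":-0.075},
    {"jaw":-0.06,"translation":[0,0,0],"roll":0},
    {"jaw":-0.06,"translation":[0,0,0],"roll":0},
  ],
)

```text
time_s: 12.55
eef_pos: [0.4708, 0.0723, 0.3182]
tcp_rot: [[-0.684, -0.729, -0.001], [-0.729, 0.684, -0.0], [0.001, 0.001, -1.0]]
ft_force: [-0.1, -0.5, -0.5]
width: 0.0402
```

```bash
python3 - <<'E'
from h import *
s=st()
w=np.load('pics/w1.npz');hit=blob(w,(165,60,80),(180,255,255),(340,200,460,300));print(hit,ray(w,hit[0],.045))
for f in ('top1','w1'): pass
t=shot('top','t6.png'); sc=shot('scene','s6.png')
a=cv2.imread('pics/t6.png')[140:290,120:320];b=cv2.imread('pics/s6.png')[110:260,130:330]
cv2.imwrite('pics/m6.png',np.hstack([cv2.resize(x,(400,300),interpolation=cv2.INTER_CUBIC) for x in(a,b)]))
E
```

```text
12.55 pos [0.4708 0.0723 0.3182] yawY 136.84 tilt [-0.001 -0.    -1.   ] w 0.0402 F [-0.1 -0.5 -0.5] q [-19.  14.   6. 120.  -2.  46. 125.]
(array([403.68859284, 254.26061615]), np.int32(1201)) [0.60257276 0.20867404 0.045     ]
```

View pics/m6.png

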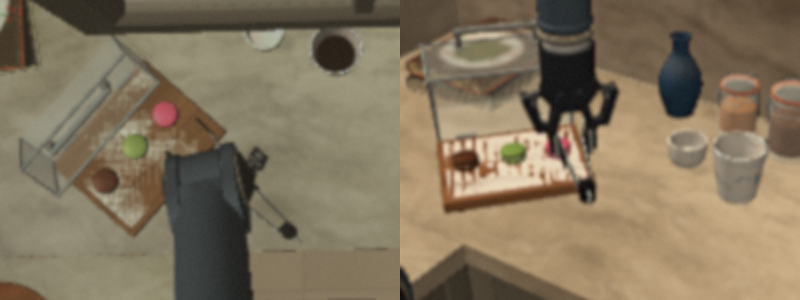

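```bash
python3 - <<'E'
from h import *
t=np.load('pics/t6.npz');s=ctrl.observe();R=s['tcp_rot'];p=s['eef_pos'];ax=-R[:,0];yr=-R[:,1]*1
for nm,a,b in(('jawR',.105,-.036),('jawL',.105,.036),('hinge',-.105,0)):
    X=p+a*ax+b*R[:,1]; X[2]=p[2]-.18+.02; print(nm,X.round(3),((proj(t,X)-[120,140])*2).round(1))
for uv in((205,125),(165,113)): print(ray(t,(120+uv[0]/2,140+uv[1]/2),.16 if uv[0]>200 else .045))
print(ray(t,(120+288/2,140+230/2),.16))
h=blob(t,(165,60,80),(180,255,255),(180,170,230,220));print(h,ray(t,h[0],.05))
pink=np.array([.600,.209]);v=pink-p[:2];print('along',v@ax[:2],'lat(tool y)',v@R[:2,1])
E
```

```text
jawR [0.569 0.124 0.158] [203.9 124. ]
jawL [0.516 0.174 0.158] [172.7 158.5]
hinge [ 0.399 -0.004  0.158] [288.7 231.8]
[0.56707703 0.12248329 0.16      ]
[0.59981828 0.20959969 0.045     ]
[ 0.40187168 -0.00332957  0.16      ]
(array([202.17757009, 196.74766355]), np.int32(107)) [0.59846451 0.20962516 0.05      ]
along 0.18798875925190137 lat(tool y) -0.0010055239883132758
```

Request:
play_rows(
  deltas=[
    {"jaw":-0.06,"translation":[0,-0.002,0.04],"roll":0},
    {"jaw":-0.06,"translation":[0,0,0.046],"roll":0},
    {"jaw":-0.06,"translation":[-0.03,0,0],"roll":0},
    {"jaw":-0.06,"translation":[-0.04,0,0],"roll":0},
    {"jaw":-0.06,"translation":[-0.04,0,0],"roll":0},
    {"jaw":-0.06,"translation":[-0.04,0,0],"roll":0},
    {"jaw":-0.06,"translation":[-0.016,0,0],"roll":0},
    {"jaw":-0.06,"translation":[0,0,0],"roll":0},
  ],
)

```text
time_s: 13.45
eef_pos: [0.5291, 0.1341, 0.2762]
tcp_rot: [[-0.681, -0.732, 0.001], [-0.732, 0.681, 0.001], [-0.001, -0.0, -1.0]]
ft_force: [-1.9, -0.4, -1.6]
width: 0.0404
```

```bash
python3 - <<'E'
from h import *
s=st()
t=shot('top','t7.png'); sc=shot('scene','s7.png')
a=cv2.imread('pics/t7.png')[150:240,150:270];b=cv2.imread('pics/s7.png')[140:230,140:260]
cv2.imwrite('pics/m7.png',np.hstack([cv2.resize(x,(400,300),interpolation=cv2.INTER_CUBIC) for x in(a,b)]))
E
```

```text
13.45 pos [0.5291 0.1341 0.2762] yawY 137.1 tilt [ 0.001  0.001 -1.   ] w 0.0404 F [-1.9 -0.4 -1.6] q [-23.  23.   5. 113.  -3.  44. 121.]
```

View pics/m7.png

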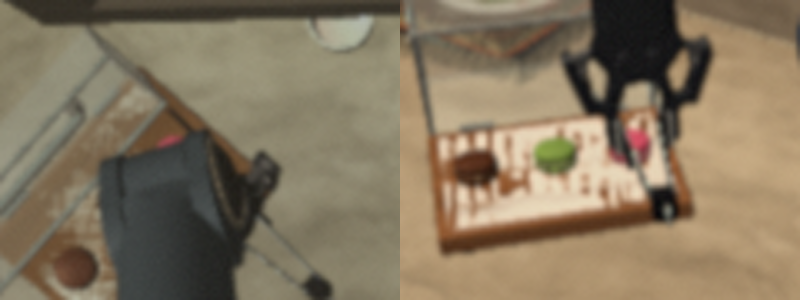

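Request:
play_rows(
  deltas=[
    {"jaw":-0.06,"translation":[0,-0.002,0.02],"roll":0},
    {"jaw":-0.06,"translation":[0,0,0.025],"roll":0},
    {"jaw":-0.06,"translation":[0,0,0.025],"roll":0},
    {"jaw":-0.06,"translation":[0,0,0.025],"roll":0},
    {"jaw":-0.06,"translation":[0,0,0.015],"roll":0},
    {"jaw":-0.06,"translation":[0,0,0.008],"roll":0},
    {"jaw":-0.06,"translation":[0,0,0],"roll":0},
    {"jaw":-0.06,"translation":[0,0,0],"roll":0},
  ],
)

```text
time_s: 14.35
eef_pos: [0.5292, 0.1319, 0.2169]
tcp_rot: [[-0.682, -0.731, 0.001], [-0.731, 0.682, 0.0], [-0.001, -0.0, -1.0]]
ft_force: [0.1, 0.4, -0.5]
width: 0.0403
```

```bash
python3 - <<'E'
from h import *
s=st()
sc=shot('scene','s8.png'); w=shot('wrist','w8.png')
b=cv2.imread('pics/s8.png')[145:225,150:250]
cv2.imwrite('pics/m8.png',np.hstack([cv2.resize(b,(480,384),interpolation=cv2.INTER_CUBIC),cv2.resize(cv2.imread('pics/w8.png'),(320,384))]))
E
```

```text
14.35 pos [0.5292 0.1319 0.2169] yawY 137.0 tilt [ 0.001  0.    -1.   ] w 0.0403 F [ 0.1  0.4 -0.5] q [-22.  29.   5. 115.  -4.  36. 122.]
```

Request:
play_rows(
  deltas=[
    {"jaw":-0.15,"translation":[0,0,0],"roll":0},
    {"jaw":-0.22,"translation":[0,0,0],"roll":0},
    {"jaw":-0.28,"translation":[0,0,0],"roll":0},
    {"jaw":-0.34,"translation":[0,0,0],"roll":0},
    {"jaw":-0.42,"translation":[0,0,0],"roll":0},
    {"jaw":-0.5,"translation":[0,0,0],"roll":0},
    {"jaw":-0.5,"translation":[0,0,0],"roll":0},
    {"jaw":-0.5,"translation":[0,0,0],"roll":0},
  ],
)

```text
time_s: 15.25
eef_pos: [0.529, 0.1319, 0.2168]
tcp_rot: [[-0.682, -0.731, 0.0], [-0.731, 0.682, 0.0], [-0.0, -0.0, -1.0]]
ft_force: [-0.1, -0.4, 1.5]
width: 0.0274
```

Request:
play_rows(
  deltas=[
    {"jaw":-0.5,"translation":[0,0,-0.008],"roll":0},
    {"jaw":-0.5,"translation":[0,0,-0.015],"roll":0},
    {"jaw":-0.5,"translation":[0,0,-0.025],"roll":0},
    {"jaw":-0.5,"translation":[0,0,-0.025],"roll":0},
    {"jaw":-0.5,"translation":[0,0,-0.025],"roll":0},
    {"jaw":-0.5,"translation":[0,0,-0.02],"roll":0},
    {"jaw":-0.5,"translation":[0,0,-0.01],"roll":0},
    {"jaw":-0.5,"translation":[0,0,0],"roll":0},
  ],
)

```text
time_s: 16.05
eef_pos: [0.5292, 0.1319, 0.2817]
tcp_rot: [[-0.682, -0.731, 0.002], [-0.731, 0.682, 0.001], [-0.002, -0.001, -1.0]]
ft_force: [0.6, -0.1, -1.6]
width: 0.0278
```

```bash
python3 - <<'E'
from h import *
s=st()
old=np.load('pics/s8.npz');sc=shot('scene','s9.png');t=shot('top','t9.png')
box=(140,140,270,230)
for n,lo,hi in(('pink',(165,90,60),(180,255,255)),('green',(30,110,50),(50,255,255))):
    for c in(old,sc): print(n,[np.round(x,1) for x in blob(c,lo,hi,box)])
o=ray(old,blob(old,(165,90,60),(180,255,255),box)[0],.042)
print('start',o,'expected px if lifted 64mm',proj(sc,[.6,.209,.106]),'unlifted',proj(sc,[.6,.209,.042]))
t1=np.load('pics/top1.npz')
for c in(t1,t): print('top',blob(c,(30,70,60),(45,255,255),(150,160,260,260)),blob(c,(165,60,60),(180,255,255),(150,160,260,260)))
E
```

```text
16.05 pos [0.5292 0.1319 0.2817] yawY 137.0 tilt [ 0.002  0.001 -1.   ] w 0.0278 F [ 0.6 -0.1 -1.6] q [-23.  23.   5. 113.  -3.  44. 121.]
pink [array([210.7, 183.6]), np.int32(30)]
pink [array([210.8, 165.9]), np.int32(51)]
green [array([186. , 185.6]), np.int32(75)]
green [array([186. , 185.7]), np.int32(75)]
start [0.60293986 0.20430553 0.042     ] expected px if lifted 64mm [207.7870299  167.06851237] unlifted [209.08325015 183.62317246]
top (array([186.74545455, 212.81818182]), np.int32(110)) (array([201.6, 194.6]), np.int32(10))Traceback (most recent call last):
  File "<stdin>", line 10, in <module>
  File "h.py", line 13, in blob
    n,l,s,ce=cv2.connectedComponentsWithStats(m); i=1+np.argmax(s[1:,4]); return ce[i],s[i,4]
                                                      ~~~~~~~~~^^^^^^^^^
    return _wrapfunc(a, 'argmax', axis=axis, out=out, **kwds)
    return bound(*args, **kwds)
ValueError: attempt to get argmax of an empty sequence
```

Request:
play_rows(
  deltas=[
    {"jaw":-0.5,"translation":[0,0,0],"roll":0},
    {"jaw":-0.5,"translation":[0,0,0],"roll":0},
    {"jaw":-0.5,"translation":[0,0,0],"roll":0},
    {"jaw":-0.5,"translation":[0,0,0],"roll":0},
    {"jaw":-0.5,"translation":[0,0,0],"roll":0},
    {"jaw":-0.5,"translation":[0,0,0],"roll":0},
  ],
)

```text
time_s: 16.75
eef_pos: [0.529, 0.1318, 0.2807]
tcp_rot: [[-0.682, -0.731, -0.0], [-0.731, 0.682, 0.0], [-0.0, 0.0, -1.0]]
ft_force: [0.2, 0.1, -1.2]
width: 0.0282
```

```bash
python3 - <<'E'
from h import *
s=st();a=np.load('pics/s5.npz');c=shot('scene','s10.png')
print(blob(c,(165,90,60),(180,255,255),(140,140,270,230)))
# hood left edges + brown region unchanged since the hood was released?
A,B=[x['img'][115:215,140:180].astype(int) for x in(a,c)];print('mean/max diff hood-left/brown',abs(A-B).mean(),abs(A-B).max())
cv2.imwrite('pics/d.png',np.abs(A-B).astype('uint8'))
C=np.array([.5455,.26]);ax=np.array([.682,.731])
g=cv2.cvtColor(c['img'],cv2.COLOR_RGB2GRAY)
for th in(.87,1.05,1.22): # predicted front-left lower corner of hood
    X=np.append(C+(.09-.18*np.cos(th))*ax+.115*np.array([-.731,.682]),.03+.18*np.sin(th))
    Y=np.append(C+(.09-.18*np.cos(th)+.07*np.sin(th))*ax+.115*np.array([-.731,.682]),.03+.18*np.sin(th)+.07*np.cos(th))
    print(th,'low',proj(c,X).round(1),'top',proj(c,Y).round(1))
col=g[120:160,160:176].mean(1).round().astype(int);print(col)
E
```

```text
16.75 pos [0.529  0.1318 0.2807] yawY 137.0 tilt [-0.  0. -1.] w 0.0282 F [ 0.2  0.1 -1.2] q [-23.  23.   5. 113.  -3.  44. 121.]
(array([211.02173913, 165.67391304]), np.int32(46))
mean/max diff hood-left/brown 14.396416666666667 158
0.87 low [145.4 161. ] top [142.5 139.9]
1.05 low [144.1 151.6] top [141.8 132.9]
1.22 low [143.2 143.9] top [141.4 128. ]
[ 81  81  92 104 101 102 131 166 175 154 124 115 116 116 116 117 117 118
 121 132 148 163 165 148 123 111 111 107  94  86  87  90  93  96  97  95
  93  96 101 106]
```

Request:
play_rows(
  deltas=[
    {"jaw":-0.5,"translation":[0,0,0],"roll":0},
    {"jaw":-0.5,"translation":[0,0,0],"roll":0},
    {"jaw":-0.5,"translation":[0,0,0],"roll":0},
    {"jaw":-0.5,"translation":[0,0,0],"roll":0},
    {"jaw":-0.5,"translation":[0,0,0],"roll":0},
    {"jaw":-0.5,"translation":[0,0,0],"roll":0},
  ],
)

```text
time_s: 17.4
eef_pos: [0.529, 0.1318, 0.2807]
tcp_rot: [[-0.682, -0.731, 0.0], [-0.731, 0.682, 0.0], [-0.0, 0.0, -1.0]]
ft_force: [0.4, -0.6, -2.1]
width: 0.028
```

```bash
python3 - <<'E'
from h import *
s=st();c=shot('scene','s11.png');print(blob(c,(165,90,60),(180,255,255),(140,140,270,230)))
for f in('s3','s6','s7','s9','s11'):
    x=np.load(f'pics/{f}.npz')['img'];g=cv2.cvtColor(x,cv2.COLOR_RGB2GRAY)
    print(f,g[122:160,157:163].mean(1).round().astype(int))
    w=np.load('pics/s7.npz')['img'] ;print('  brown-region diff vs s7',abs(x[180:205,150:178].astype(int)-w[180:205,150:178]).max())
w=shot('wrist','w11.png');o=np.load('pics/w8.npz')
for k in(o,w):
    h=(cv2.cvtColor(k['img'],cv2.COLOR_RGB2GRAY)<45)[0:60,200:360];print('hinge px',np.argwhere(h).mean(0).round(1)+[0,200],h.sum())
E
```

```text
17.4 pos [0.529  0.1318 0.2807] yawY 137.0 tilt [ 0.  0. -1.] w 0.028 F [ 0.4 -0.6 -2.1] q [-23.  23.   5. 113.  -3.  44. 121.]
(array([210.91489362, 165.89361702]), np.int32(47))
s3 [ 77  85  96  96  87  95 111 116 106  96  97 104 110 114 115 119 129 144
 160 165 155 134 114 104 106 111 104  94  99 106 104  98  92  93  98 102
 104 108]
  brown-region diff vs s7 10
s6 [ 81  90 102 100  90  98 115 120 109  99 100 106 114 117 119 123 132 149
 165 171 160 139 118 108 109 115 106  98 103 109 108 102  95  96 102 105
 108 112]
  brown-region diff vs s7 5
s7 [ 81  90 103 100  91  98 115 120 109 100 100 106 114 117 119 123 133 150
 165 171 160 139 118 108 109 115 108  98 103 109 109 102  95  96 102 106
 108 112]
  brown-region diff vs s7 0
s9 [ 81  90 102 100  91  98 115 120 109 100 100 106 114 117 119 123 133 149
 165 171 160 139 118 108 109 114 108  98 103 110 108 102  95  96 101 105
 108 112]
  brown-region diff vs s7 6
s11 [ 80  90 102  99  90  98 114 120 109  99 100 106 114 117 119 123 133 150
 165 170 161 138 118 108 110 114 107  98 103 109 108 102  95  96 102 105
 109 112]
  brown-region diff vs s7 5
hinge px [ 23.  275.3] 1287
hinge px [ 22.3 275.4] 1966
```

```bash
python3 -c "
from station import ctrl
print(ctrl.sign_off())"
```

```text
the job is handed in; nothing more can be done
None
```

The job is handed in. The hood stands open, and the pink macaron is held up in the tongs over the tray. The simulator gave no verdict.

- **Hood:** I gripped the bar, lifted the hood along its arc to about 1.04 rad (about 60 degrees, worked out from the gripper position), and let go. Its edges stayed on the same pixels from release to the last picture.
- **Tongs:** I picked them up at the grip panels, squeezed them to 40 mm and carried them over the mug. I lowered them around the pink macaron from the front and closed them until the fingers stopped at about 28 mm.
- **Pink macaron:** I raised the tongs about 64 mm. The pink spot in the scene image rose 17.7 px, against the 16.6 px I expected. It then held steady to within 0.3 px for 1.3 s.
- **Other two macarons:** The green one did not move in the image (0.1 px or less), and the image around the brown one showed no change.

These checks were weak, failed or were not made:

- The viewer had reached its limit of 12 pictures before the tongs closed, so I checked the close-up grasp and lift by numbers only.
- The top camera could not see the pink macaron after the lift because the arm hid it.
- One early comparison of the hood area showed a large difference. I put it down to the arm being in view in that picture, and the later comparisons agreed.
- The finger opening read 27.4 to 28.2 mm while holding; it drifted up at first, then settled at 28.0 mm.
- I did not measure the mug, jug, ramekin and pepper mill after the moves. No contact forces pointed to a touch.

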